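Take the clogged filter out of the dust extractor

TASK

Switch the dust extractor off by flipping its yellow switch lever fully over to the back. Then twist the clogged, red-capped filter cartridge anticlockwise to its stop to free its bayonet, lift it straight out, and stand it upright in the empty compartment of the grey tray, without dropping it. Leave the blue-capped cartridge locked in place, and do not disturb the plaster scrap in the tray or the spray bottle, screw box, mug and bowl standing near the extractor.

Things in the scene. Friction and masses are not known exactly. Their poses are not given: they have to be found in the camera images.
- extractor: fixed grey box 150 (x) x 244 (y) x 64 mm high; origin: centre of its underside, x to its back, y to its left. Two wells at x = 0, y = -72 and +24 mm, floors 12 mm up, each hold a cartridge, red or blue in either. The cartridge's lugs are held under tabs until it is turned anticlockwise (from above) to a stop; there its bar points along the box's x axis, between the green marks
- switch (a joint): toggle switch lever on the extractor's top, hinged 86 mm above its underside at x = 0, y = +94 mm about its y axis, 45 mm from hinge to the middle of its ball end (26 mm ball). 0 rad = on, leaning 0.5 rad to the front (-x); 1.0 rad = off, leaning 0.5 rad to the back. About 0.06 N m turns it; it stays where it is left; starts at 0 to 0.15
- switch_tip (a point): middle of the ball on the end of the yellow switch lever
- filter_red_grip (a point): on the upright grip bar of the clogged, red-capped cartridge. Bar 54 mm long (x), 14 mm wide (y), 32 mm high; this point lies 14 mm below its top, 17 mm above the round cap (72 mm across) and 77 mm above the foot. Starts locked, the bar 48 to 80 degrees clockwise of its open position (a half turn makes no difference: two equal lugs); lifts out when within 15 degrees of open
- filter_red_foot (a point): centre of the red-capped cartridge's flat underside, z up through the cartridge. Filter body 54 mm across, 54 mm high, under the cap; two bayonet lugs 40 to 45 mm above the foot, 68 mm over them, along the bar. About 180 g
- filter_blue_grip (a point): the same point on the good, blue-capped cartridge, which has the same shape and stays locked
- filter_blue_end (a point): the point 26 mm along x from that, at one end of the blue cartridge's bar
- tray: fixed grey tray 96 (x) x 176 (y) x 30 mm high, with 4 mm walls and a wall across its middle; origin: centre of its underside
- tray_free (a point): centre of the floor of the tray's empty compartment (inner size about 88 x 82 mm, floor 4 mm above the worktop)
- scrap: lump of plaster scrap, 48 x 56 x 23 mm, lying in the tray's other compartment
- spray_bottle: pale green spray bottle beside the extractor (not the one at the wall), 60 (x) x 126 (y) x 258 mm high; origin: centre of its underside
- screw_box: small green and brown box of screws, 62 x 82 x 36 mm high; origin: centre of its underside
- mug: white mug, 83 x 122 x 93 mm high with its handle to -y; origin: centre of its underside
- bowl: green mixing bowl, 140 mm across, 68 mm high; origin: centre of its underside

How it is judged:
By the outcome, as a careful person would: the job done as asked, in the order asked, and still so for the second after the job is handed in, with the robot touching nothing.
It also fails if it takes over 58 s, if anything falls off the work surface, if the arm or the gripper's body presses on something with over 40 N, if the wrist force passes 120 N, or if a joint passes its speed limit or range.

ROBOT

A 7-joint arm with a two-finger parallel gripper is mounted at the origin on a cart in front of the work surface, level with it; the furniture and walls round the work are solid. World frame = base frame: x ahead of the robot, y to its left, z up, the work surface at z = 0. Lengths are in m, angles in rad, forces in N, time in s.
With the tool pointing down it reaches from about 0.425 to 0.925 m from the base axis. Payload 6.8 kg.
Tool frame: the origin (TCP) lies midway between the tips of the shut fingers; the grasp point (between the pads) lies 19 mm behind it (r.grip_point_offset is the distance from the TCP to the grasp point, in m); z points along the fingers, y is the line along which they close (so a half turn about z gives the same grasp; the last joint's range is limited). The gripper opens to 88 mm and grips with 3 to 60 N. Pads are 20 mm wide; open, the fingers measure 115 mm over their backs; the gripper's body (75 mm by 178 mm) begins 61 mm behind the grasp point.
Start: joints at [0.992, 0.477, 0.022, 1.555, -0.011, 1.109, -0.083], TCP at [0.306, -0.602, 0.223] pointing down, gripper open.
Joint ranges: [-2.96, 2.96], [-0.34, 2.1], [-1.41, 1.46], [0.24, 2.44], [-1.37, 4.51], [0.17, 1.92], [-2.96, 2.96]. Speed limits (rad/s): [2.39, 2.39, 3.14, 3.14, 3.14, 3.14, 3.14].

INTERFACE

Orientations are given as a unit quaternion [w, x, y, z].
In Python, from plant import r gives the robot as it stands. The module is installed in compiled form; this text tells all that it offers.
- The arm moves only by the shell command python3 -m handwheel 'ROWS' [OPENING] [FORCE]. ROWS is text: rows parted by semicolons, each of 4 numbers parted by spaces: the shift along the world's x, y, z in mm, then the turn about the world's z in rad. A call has 1 to 20 rows; each row is the pose to reach, as a shift and turn from the pose commanded when the call began; what a row does not reach only later rows make up. A row lasts 1/12 s, in which the tool goes at most 41.7 mm and 7.16 degrees, less where a joint would pass 70% of its speed; a pose out of reach is approached as far as the arm can. A call with a gripper value outside its range is refused whole. OPENING is the opening, from -1 (shut) to 1 (fully open), set as the call begins (- or left out, the last holds). The fingers move at their own pace and stop on an object; FORCE is the grip in N (left out, the last holds). Time passes only in rows, so rows that repeat a pose let the fingers close. It gives the time, the measured TCP pose, the force, the opening and the grip force at its end, in the units of the state.
- r.sense(): the state, without advancing time (a new reading comes with each control period).
- r.capture(name): name is "scene" or "side" or "wrist"; returns a dict with "color" (480x640x3 uint8, blue, green, red), "fx", "fy", "cx", "cy" (pixels), "position" and "rotation" of the camera in the world. Camera axes: x right, y down, z forward; pixel columns grow to the right and rows downward; lengths in m; the calibration is good to about 2 mm. A picture is of the moment at which its call begins. There is no depth.
- r.hand_in(): hands the job in; it is judged then, once.
Trained networks look in a picture, given as the dict that the camera call returned (one of the last four; its "shot" number tells which), for a name from the list of things; names that differ only in an ending like _2 or _b are one class to them, and where a whole thing is asked for, a point or a joint stands for the part that bears it (a point fixed in the world has none). Each returns a list of dicts, best first, with "score" (0 to 1); they miss things now and then, are a little off and sometimes report something else, mostly with a low value. They report only what shows in the picture. A call takes as long as a camera call.
- r.trace(query, picture): "region" (480x640 bool, what is visible of it).
- r.spot_point(query, picture): "centre" ([x, y, z] in m, in world coordinates, good to about 4 mm: a listed point, or the origin of a listed thing).
The state is a dict: "clock": time; "joints": joint angles; "joint_velocities": joint speeds; "joint_efforts": joint torques, N m; "position": TCP position; "eef_rot": TCP orientation; "ft_force": force on the tool from outside, world axes, zero at the start; "moment": the same for the moment, N m; "opening": finger opening in m; "gripper_force": force on a finger pad.
Only numpy, scipy, OpenCV 4.12 (cv2) and the standard library are available. Lean on these libraries where they do the work, as an engineer would, in place of code of your own. Each camera call takes 0.05 s, during which the arm holds its last target. There are 200 camera calls.

## Working session

There is one attempt and no reset: what is moved stays moved. The work goes in short steps, Python scripts to look and compute and a shell command to move; the robot and the scene stay as the last step left them, time stands still between calls to the robot, and variables do not carry over. Pictures are saved under pics/ and viewed, at most 10 in all, crops included, and the job is handed in when it is done.

```bash
mkdir -p pics
cat > h.py <<'E'
from plant import r
import numpy as np, cv2
def look(cams=("scene","side"),names=()):
    out={}
    for c in cams:
        p=r.capture(c); out[c]=p
        for n in names:
            for d in r.spot_point(n,p)[:2]:
                print(c,n,np.round(np.array(d["centre"])*1000).astype(int),round(d["score"],2))
    return out
def px(p,X):
    R=np.array(p["rotation"]);q=R.T@(np.array(X)-np.array(p["position"]))
    return p["fx"]*q[0]/q[2]+p["cx"],p["fy"]*q[1]/q[2]+p["cy"]
def ray(p,u,v):
    R=np.array(p["rotation"]);d=R@np.array([(u-p["cx"])/p["fx"],(v-p["cy"])/p["fy"],1]);return np.array(p["position"]),d/np.linalg.norm(d)
def tri(obs):
    A=np.zeros((3,3));b=np.zeros(3)
    for o,d in obs:
        M=np.eye(3)-np.outer(d,d);A+=M;b+=M@o
    return np.linalg.solve(A,b)
E
python3 - <<'E'
from h import *
N="extractor switch_tip filter_red_grip filter_red_foot filter_blue_grip filter_blue_end tray tray_free scrap spray_bottle screw_box mug bowl".split()
o=look(names=N)
for c in o:
    cv2.imwrite(f"pics/{c}1.png",o[c]["color"]); print(c,o[c]["position"],np.array(o[c]["rotation"]).round(3).tolist())
s=r.sense();print(s["clock"],s["position"],s["eef_rot"],s["opening"])
E
```

```text
scene extractor [563 -51   1] 0.75
scene switch_tip [533  32 130] 0.44
scene filter_red_grip [560 -32  84] 0.95
scene filter_blue_grip [ 577 -127   90] 0.72
scene filter_blue_end [ 591 -147   90] 0.59
scene tray [514 255   1] 0.91
scene tray_free [511 297   4] 0.88
scene scrap [515 208   0] 0.88
scene spray_bottle [665 187  -1] 0.77
scene screw_box [ 692 -275    0] 0.77
scene screw_box [ 576 -127   87] 0.56
scene mug [ 654 -374   -1] 0.65
scene bowl [ 515 -362    0] 0.59
side extractor [562 -55  -1] 0.74
side switch_tip [532  40 130] 0.53
side filter_red_grip [562 -31  88] 0.96
side filter_red_grip [ 512 -366    3] 0.48
side filter_blue_grip [ 575 -128   87] 0.75
side filter_blue_end [ 591 -145   89] 0.67
side tray_free [514 298   1] 0.69
side tray_free [ 576 -127   87] 0.63
side scrap [517 214   5] 0.69
side spray_bottle [665 187   1] 0.85
side spray_bottle [ 696 -272    0] 0.38
side screw_box [ 696 -269    1] 0.88
side mug [ 652 -379    0] 0.87
side bowl [ 509 -366    2] 0.97
scene [0.31397124 0.54035514 0.87758216] [0.071, -0.225, 0.914, -0.331]
side [0.46237547 0.43697101 1.08773698] [0.038, -0.131, 0.963, -0.231]
1.4 [ 0.30619154 -0.60157234  0.22267854] [1.63843373e-05 9.72421218e-01 2.33231590e-01 1.26827639e-05] 0.08785722373003406
```

```bash
sed -i 's/R=np.array(p\["rotation"\])/R=Rot(p["rotation"])/; 2a from scipy.spatial.transform import Rotation\ndef Rot(q): return Rotation.from_quat(np.array(q)[[1,2,3,0]]).as_matrix()' h.py; head -8 h.py
```

```text
from plant import r
import numpy as np, cv2
from scipy.spatial.transform import Rotation
def Rot(q): return Rotation.from_quat(np.array(q)[[1,2,3,0]]).as_matrix()
def look(cams=("scene","side"),names=()):
    out={}
    for c in cams:
        p=r.capture(c); out[c]=p
```

View pics/scene1.png

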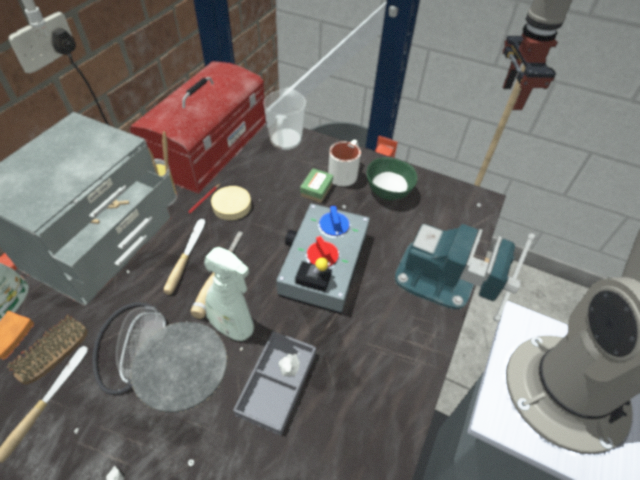

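View pics/side1.png

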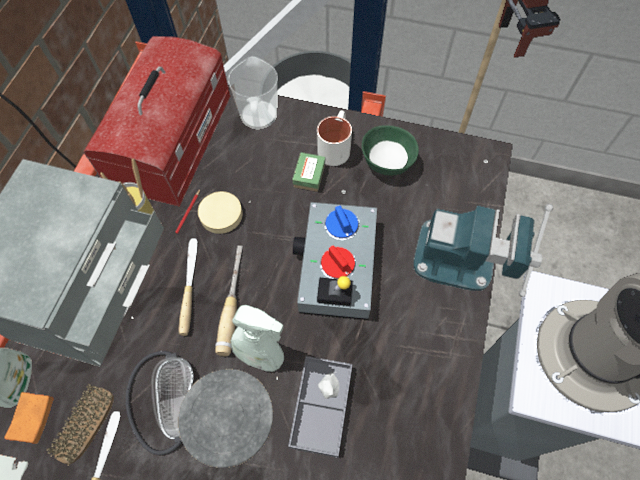

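```bash
python3 -m handwheel '0 0 40 0;5 20 80 0;20 60 107 -0.1;30 100 117 -0.2;40 140 127 -0.316;50 180 127 -0.316;60 220 127 -0.316;70 260 127 -0.316;80 300 127 -0.316;90 340 127 -0.316;100 380 127 -0.316;110 420 127 -0.316;120 460 127 -0.316;130 500 127 -0.316;140 540 127 -0.316;144 552 127 -0.316;144 552 127 -0.316;144 552 127 -0.316' -1
python3 - <<'E'
from h import *
N="extractor switch_tip filter_red_grip filter_red_foot filter_blue_grip filter_blue_end".split()
p=look(("wrist",),N)["wrist"]
cv2.imwrite("pics/w1.png",p["color"]);print(p["position"],p["rotation"],r.sense()["joints"])
E
```

```text
clock: 2.9
position: [0.4503, -0.0487, 0.3498]
eef_rot: [0.0, 0.997, 0.079, 0.0]
ft_force: [0.7, -0.5, 0.8]
opening: 0.0006
gripper_force: 0.0
wrist extractor [564 -55  -4] 0.82
wrist switch_tip [529  38 131] 0.68
wrist switch_tip [509 302   3] 0.24
wrist filter_red_grip [557 -34  85] 0.94
wrist filter_blue_grip [ 575 -125   91] 0.85
wrist filter_blue_end [ 591 -149   88] 0.97
wrist filter_blue_end [666 180  -5] 0.33
[ 0.5151462  -0.03962175  0.51119712] [ 0.09219255  0.75491008 -0.64458882 -0.07820846] [ 0.33385488  0.017724   -0.3610605   1.86235563  0.00663294  1.26274741
 -1.44721143]
```

View pics/w1.png

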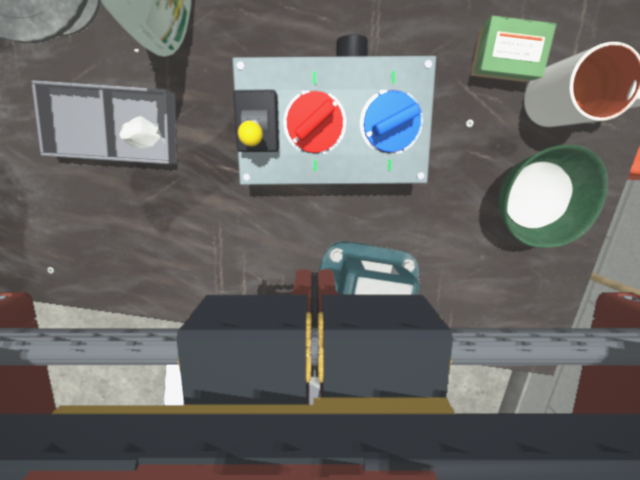

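Run:
```python
from h import *
o=look(("scene","side","wrist"))
rays=[]
for c in o:
    h=cv2.cvtColor(o[c]["color"],cv2.COLOR_BGR2HSV); m=cv2.inRange(h,(22,150,100),(35,255,255))
    u0,v0=px(o[c],(.532,.036,.128)); k=np.zeros_like(m);cv2.circle(k,(int(u0),int(v0)),14,255,-1);m&=k
    ys,xs=np.nonzero(m);print(c,len(xs),xs.mean(),ys.mean(),u0,v0);rays.append(ray(o[c],xs.mean(),ys.mean()))
print("ball",tri(rays)*1000)
p=o["wrist"]
def at(u,v,z):
    a,d=ray(p,u,v);return (a+d*(z-a[2])/d[2])*1000
for u,v in [(240,65),(431,63),(423,177),(247,179)]: print("screw",at(u,v,.064).round(1))
for u,v in [(314,77),(314,166),(393,77),(389,166)]: print("green",at(u,v,.064).round(1))
for s in [(-16,0)]:
    print(px(p,(.560,-.032,.103)),px(p,(.576,-.127,.103)))
a=cv2.resize(p["color"][70:190,225:440],None,fx=3.6,fy=3.6,interpolation=cv2.INTER_CUBIC);cv2.imwrite("pics/w2.png",a)
```

```text
scene 94 321.531914893617 263.7659574468085 321.0026536862561 263.4875289978592
side 92 344.0869565217391 283.0869565217391 343.7873442977922 282.5512086139616
wrist 440 247.0431818181818 132.38181818181818 245.6401595873803 131.88282581202986
ball [531.52234226  35.10521768 125.43504226]
screw [610.3  63.7  64. ]
screw [ 647.7 -163.5   64. ]
screw [ 514.4 -184.9   64. ]
screw [476.9  41.1  64. ]
green [610.8 -26.5  64. ]
green [506.5 -42.6  64. ]
green [ 625.5 -121.4   64. ]
green [ 521.3 -138.3   64. ]
(np.float64(311.9315365325355), np.float64(117.69103611389869)) (np.float64(396.5048561200903), np.float64(116.48984319946207))
```

View pics/w2.png

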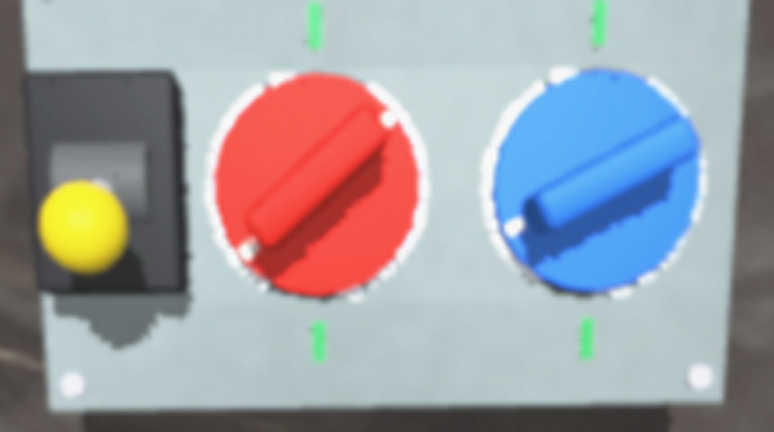

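Run:
```python
from h import *
p=r.capture("wrist")
def at(u,v,z):
    a,d=ray(p,u/3.6+225,v/3.6+70);return (a+d*(z-a[2])/d[2])*1000
print("cap",at(317,184,.072)); A,B=at(249,250,.072),at(388,118,.072);print("dots",A,B,(A+B)/2,np.arctan2(*(B-A)[1::-1]))
A,B=at(257,222,.1),at(373,113,.1);print("bar",A,B,(A+B)/2,np.arctan2(*(B-A)[1::-1]))
print("ball",at(84,227,.1254))
print("bluecap",at(597,181,.072))
```

```text
cap [559.73214352 -33.04027415  72.        ]
dots [534.80150232 -13.09783383  72.        ] [584.21181199 -53.49792572  72.        ] [559.50665716 -33.29787977  72.        ] -0.6854078576023481
bar [542.48671125 -16.23400191 100.        ] [580.52985942 -47.79155009 100.        ] [561.50828533 -32.012776   100.        ] -0.6924834960766918
ball [531.35480119  33.70446787 125.4       ]
bluecap [ 575.32741878 -127.32505764   72.        ]
```

```bash
python3 -m handwheel '20 30 -20 0;30 60 -45 0;30 76 -80 0;30 76 -120 0;30 76 -160 0;30 76 -200 0;30 76 -235 0;30 76 -235 0;45 78 -235 0;55 80 -235 0;63 81 -235 0;70 82 -235 0;76 83 -235 0;82 84 -235 0;88 85 -235 0;93 86 -235 0;97 87 -235 0;97 87 -235 0' -1
python3 - <<'E'
from h import *
p=look(("scene","side"),("switch_tip",))
print(r.sense()["position"],r.sense()["ft_force"])
c=[cv2.resize(p[k]["color"][190:330,250:400],(400,373)) for k in p]
cv2.imwrite("pics/s2.png",np.hstack(c))
E
```

```text
clock: 4.95
position: [0.5454, 0.0369, 0.1141]
eef_rot: [0.001, 0.997, 0.077, -0.003]
ft_force: [-6.6, -1.8, 4.9]
opening: 0.0005
gripper_force: 3.4
side switch_tip [570  48 129] 0.35
[0.54537828 0.0369487  0.11407902] [-6.00170574 -0.5752916   3.53136977]
```

```bash
python3 -m handwheel '2 0 0 0;4 1 0 0;4 1 0 0;4 1 0 0' -1; python3 -m handwheel '-15 -2 0 0;-30 -5 0 0;-40 -6 20 0;-40 -6 60 0;-40 -6 100 0;-55 -50 140 0;-70 -80 180 0;-70 -80 180 0' -1
python3 - <<'E'
from h import *
p=look(("scene","side","wrist"),("switch_tip","filter_red_grip"))
rays=[]
for c in p:
    h=cv2.cvtColor(p[c]["color"],cv2.COLOR_BGR2HSV); m=cv2.inRange(h,(22,150,100),(35,255,255))
    u0,v0=px(p[c],(.570,.040,.128)); k=np.zeros_like(m);cv2.circle(k,(int(u0),int(v0)),20,255,-1);m&=k
    ys,xs=np.nonzero(m)
    if len(xs)>20: print(c,len(xs));rays.append(ray(p[c],xs.mean(),ys.mean()))
print("ball",tri(rays)*1000)
cv2.imwrite("pics/w3.png",p["wrist"]["color"])
E
```

```text
clock: 5.48
position: [0.5457, 0.037, 0.1138]
eef_rot: [0.001, 0.997, 0.077, -0.006]
ft_force: [-17.7, -3.4, 15.0]
opening: 0.0005
gripper_force: 9.1
clock: 6.15
position: [0.4816, -0.0435, 0.2976]
eef_rot: [0.001, 0.997, 0.077, 0.002]
ft_force: [0.5, -1.1, -0.5]
opening: 0.0004
gripper_force: 0.0
scene switch_tip [568  40 122] 0.52
scene filter_red_grip [559 -31  84] 0.66
side filter_red_grip [560 -31  90] 0.88
wrist switch_tip [568  42 131] 0.94
wrist filter_red_grip [556 -31  89] 0.66
scene 63
side 85
wrist 641
ball [569.00503558  41.16022637 120.28229319]
```

View pics/w3.png

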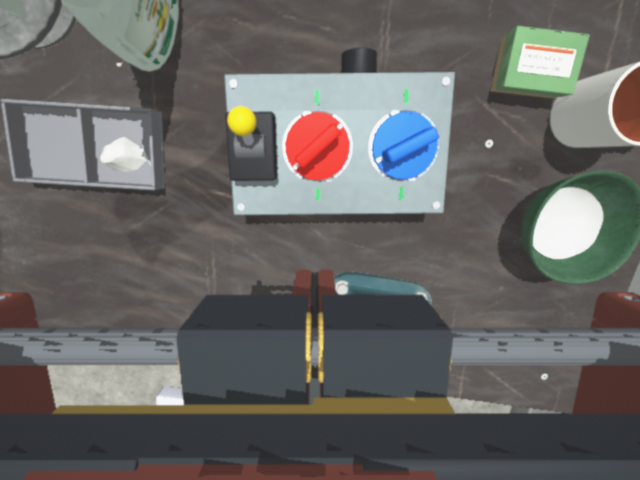

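```bash
python3 -m handwheel '20 5 -10 -0.12;40 11 -25 -0.24;60 11 -50 -0.36;78 11 -80 -0.48;78 11 -110 -0.6;78 11 -130 -0.72;78 11 -140 -0.844;78 11 -150 -0.844;78 11 -175 -0.844;78 11 -200 -0.844;78 11 -221 -0.844;78 11 -221 -0.844;78 11 -221 -0.844' 0.14; python3 -m handwheel '0 0 0 0;0 0 0 0;0 0 0 0;0 0 0 0;0 0 0 0;0 0 0 0' -1 40
```

```text
clock: 7.68
position: [0.5598, -0.0299, 0.0733]
eef_rot: [-0.0, 0.942, -0.335, 0.0]
ft_force: [-0.3, 0.3, 0.3]
opening: 0.0506
gripper_force: 0.0
clock: 8.18
position: [0.5592, -0.0306, 0.0737]
eef_rot: [0.0, 0.941, -0.338, 0.0]
ft_force: [-0.0, 1.4, -1.9]
opening: 0.014
gripper_force: 38.7
```

```bash
python3 -m handwheel '0 0 0 0.08;0 0 0 0.16;0 0 0 0.24;0 0 0 0.32;0 0 0 0.4;0 0 0 0.4' -1 50;  python3 - <<'E'
from h import *
print(r.sense()["moment"],r.sense()["ft_force"])
E
```

```text
clock: 8.68
position: [0.5592, -0.0306, 0.0736]
eef_rot: [-0.0, 0.99, -0.143, 0.0]
ft_force: [0.0, -0.9, 0.2]
opening: 0.014
gripper_force: 50.0
[0.1024019  0.05418169 0.03967979] [ 0.0088783  -0.85916488  0.17953889]
```

```bash
python3 -m handwheel '0 0 0 0.08;0 0 0 0.16;0 0 0 0.24;0 0 0 0.32;0 0 0 0.38;0 0 0 0.42;0 0 0 0.45;0 0 0 0.48;0 0 0 0.48;0 0 0 0.48' -1 50;  python3 - <<'E'
from h import *
p=look(("wrist","side"))
print(r.sense()["moment"],r.sense()["ft_force"])
cv2.imwrite("pics/t.png",np.hstack([p["side"]["color"][190:330,260:410].repeat(3,0).repeat(3,1)]))
E
```

```text
clock: 9.52
position: [0.5592, -0.0309, 0.0736]
eef_rot: [0.0, 0.996, 0.094, 0.0]
ft_force: [1.6, -0.6, 0.4]
opening: 0.0137
gripper_force: 50.0
[-0.27969885 -0.18371588 -0.0834585 ] [ 0.91302832 -1.54532015 -0.51567411]
```

```bash
python3 -m handwheel '0 0 0 0.03;0 0 0 0.06;0 0 0 0.06' -1 50;  python3 -c '
from h import *
print(r.sense()["moment"])'; python3 -m handwheel '0 0 0 0.03;0 0 0 0.06;0 0 0 0.06' -1 50;  python3 -c '
from h import *
print(r.sense()["moment"])'
```

```text
clock: 9.87
position: [0.5594, -0.0312, 0.0737]
eef_rot: [-0.0, 0.992, 0.123, 0.0]
ft_force: [1.0, -1.6, -1.2]
opening: 0.0139
gripper_force: 50.9
[-0.32598451 -0.243244   -1.06320256]
clock: 10.12
position: [0.5591, -0.0313, 0.0737]
eef_rot: [0.0, 0.988, 0.153, -0.0]
ft_force: [0.4, -2.3, 0.5]
opening: 0.0148
gripper_force: 52.7
[-0.45421201 -0.02658012 -1.28963821]
```

```bash
python3 -m handwheel '0 0 0 -0.04;0 0 0 -0.08;0 0 2 -0.1;0 0 8 -0.1;0 0 15 -0.1' -1 50;  python3 -c '
from h import *
print(r.sense()["moment"])'
```

```text
clock: 10.53
position: [0.5582, -0.0309, 0.0884]
eef_rot: [0.0, 0.994, 0.106, -0.001]
ft_force: [-0.1, 0.7, -1.7]
opening: 0.0139
gripper_force: 49.8
[-0.0437914   0.01894465 -0.01253071]
```

```bash
python3 -m handwheel '0 0 15 0;0 0 40 0;0 0 70 0;0 0 100 0;0 0 130 0;0 0 145 0;0 0 145 0' -1 50
python3 - <<'E'
from h import *
p=look(("scene","side"),("filter_red_foot","filter_red_grip","tray_free","tray","switch_tip","filter_blue_grip","filter_blue_end","scrap"))
p.update(look(("wrist",),("tray_free","tray","scrap")))
cv2.imwrite("pics/lift.png",np.hstack([cv2.resize(p["side"]["color"][180:480,200:420],(400,545)),cv2.resize(p["scene"]["color"][160:460,200:420],(400,545))]))
E
```

```text
clock: 11.12
position: [0.5615, -0.0289, 0.2385]
eef_rot: [0.0, 0.994, 0.106, 0.004]
ft_force: [0.6, 0.8, -1.1]
opening: 0.0135
gripper_force: 49.8
scene filter_red_foot [564 -32 176] 0.9
scene filter_red_grip [560 -28 251] 0.58
scene tray_free [516 298   6] 0.86
scene tray_free [563 -28 250] 0.73
scene tray [514 258   2] 0.6
scene switch_tip [567  40 126] 0.56
scene filter_blue_grip [ 574 -129   93] 0.52
scene filter_blue_end [ 594 -144   88] 0.52
scene filter_blue_end [665 185   0] 0.25
scene scrap [517 206   4] 0.83
side filter_red_foot [557 -32 169] 0.49
side tray_free [667 188   3] 0.21
side tray [518 256  -1] 0.74
side tray [514 295   5] 0.71
side switch_tip [573  46 127] 0.59
side switch_tip [519 254   1] 0.46
side filter_blue_grip [570  45 130] 0.61
side filter_blue_end [516 297   4] 0.33
side scrap [518 212   4] 0.63
wrist tray_free [663 180  -3] 0.74
wrist tray_free [511 299   4] 0.67
wrist tray [518 254  -2] 0.77
wrist scrap [513 212   6] 0.6
```

View pics/lift.png

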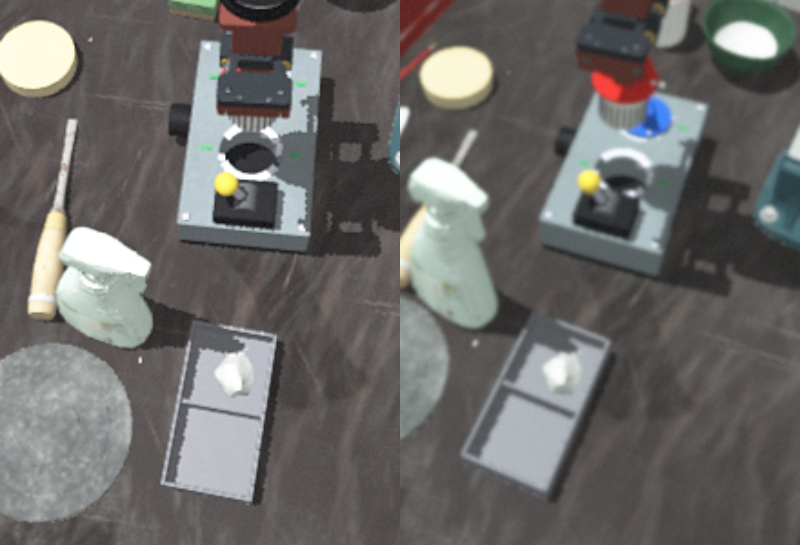

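```bash
python3 -m handwheel '-5 15 0 0;-15 45 0 0;-25 75 0 0;-35 105 0 0;-43 135 0 0;-48 165 0 0;-48 195 0 0;-48 225 0 0;-48 255 0 0;-48 285 0 0;-48 310 0 0;-48 323 0 0;-48 328 0 0;-48 328 0 0;-48 328 0 0' -1 50
python3 - <<'E'
from h import *
print(r.sense()["position"])
p=look(("scene","side","wrist"),("filter_red_foot","filter_red_grip","tray_free"))
cv2.imwrite("pics/over.png",np.hstack([cv2.resize(p["side"]["color"][240:480,200:420],(400,436)),cv2.resize(p["wrist"]["color"],(400,300))[:,:].copy() if 0 else cv2.resize(p["scene"]["color"][240:480,180:400],(400,436))]))
E
```

```text
clock: 13.47
position: [0.5116, 0.2958, 0.2334]
eef_rot: [0.001, 0.995, 0.105, -0.0]
ft_force: [-0.3, -0.5, -1.8]
opening: 0.0134
gripper_force: 49.8
[0.51159951 0.29580969 0.23340113]
scene filter_red_foot [514 291 173] 0.89
scene filter_red_foot [567  39 125] 0.17
scene filter_red_grip [511 300 243] 0.73
scene filter_red_grip [515 297   5] 0.34
scene tray_free [516 296   6] 0.69
scene tray_free [ 654 -373    0] 0.54
side tray_free [665 187   0] 0.73
side tray_free [512 297   3] 0.66
wrist filter_red_grip [509 297 245] 0.92
wrist tray_free [507 298   2] 0.73
```

View pics/over.png

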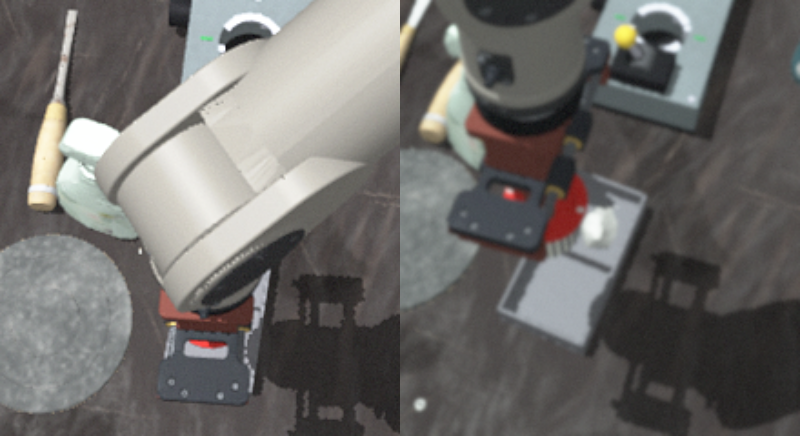

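Run:
```python
from h import *
p=look(("scene","side"))
def at(c,u,v,z):
    a,d=ray(p[c],u,v);return ((a+d*(z-a[2])/d[2])*1000).round()[:2]
for z in (.3,.4,.5,.6):
    print(z,"side L",at("side",200+98*.55,240+180*.55,z),"side bot",at("side",200+185*.55,240+310*.55,z),"scene L",at("scene",180+445*.55,240+40*.55,z),"scene bot",at("scene",180+500*.55,240+120*.55,z))
m=r.trace("spray_bottle",p["side"])
print([ (d["score"],d["region"].sum()) for d in m[:2]])
for z in (.0,.1,.25): print(z,"bottle R side",at("side",200+137*.55,240+235*.55,z),"L",at("side",200+58*.55,240+185*.55,z), "head", at("side",200+62*.55,240+145*.55,z))
```

```text
0.3 side L [629. 235.] side bot [528. 317.] scene L [337.  71.] scene bot [271. 128.]
0.4 side L [608. 261.] side bot [520. 333.] scene L [333. 152.] scene bot [279. 199.]
0.5 side L [587. 286.] side bot [512. 348.] scene L [329. 233.] scene bot [286. 271.]
0.6 side L [566. 312.] side bot [503. 363.] scene L [325. 315.] scene bot [293. 342.]
[(0.93, np.int64(1599))]
0.0 bottle R side [629. 207.] L [736. 177.] head [748. 129.]
0.1 bottle R side [614. 229.] L [711. 200.] head [721. 158.]
0.25 bottle R side [591. 260.] L [673. 236.] head [682. 200.]
```

```bash
python3 -m handwheel '1 1 -20 0;1 1 -50 0;1 1 -80 0;1 1 -110 0;1 1 -135 0;1 1 -150 0;1 1 -158 0;1 1 -158 0;1 1 -158 0' -1 50
python3 - <<'E'
from h import *
print(r.sense()["position"])
p=look(("scene","side"),("filter_red_foot","filter_red_grip","tray_free","spray_bottle"))
E
```

```text
clock: 14.97
position: [0.5124, 0.2988, 0.0761]
eef_rot: [-0.0, 0.994, 0.105, 0.0]
ft_force: [0.5, -0.6, -1.3]
opening: 0.014
gripper_force: 49.8
[0.51243722 0.29884795 0.07611827]
scene filter_red_foot [516 294  14] 0.72
scene filter_red_foot [512 298  86] 0.57
scene filter_red_grip [514 301  86] 0.83
scene tray_free [515 295   6] 0.79
scene tray_free [561 -53  -2] 0.52
scene spray_bottle [666 184   2] 0.64
scene spray_bottle [514 255   2] 0.18
side spray_bottle [667 186   3] 0.61
side spray_bottle [ 590 -147   88] 0.41
```

```bash
python3 -m handwheel '0 0 -3 0;0 0 -6 0;0 0 -8 0;0 0 -9 0;0 0 -9 0;0 0 -9 0' -1 50
```

```text
clock: 15.97
position: [0.5121, 0.2984, 0.0665]
eef_rot: [0.0, 0.994, 0.105, -0.0]
ft_force: [0.2, -0.0, -1.3]
opening: 0.0134
gripper_force: 49.8
```

```bash
python3 -m handwheel '0 0 -1 0;0 0 -2 0;0 0 -2 0;0 0 -2 0' -1 50; python3 -c '
from h import *
print(r.sense()["ft_force"],r.sense()["moment"])'
```

```text
clock: 16.3
position: [0.5125, 0.2986, 0.0656]
eef_rot: [0.0, 0.994, 0.105, 0.0]
ft_force: [-0.3, -1.7, 6.3]
opening: 0.0135
gripper_force: 49.8
[-0.34046252 -1.74040303  6.26482496] [-0.31188198  0.57453335 -0.00540481]
```

```bash
python3 -m handwheel '0 0 1 0;0 0 1 0;0 0 1 0;0 0 1 0;0 0 1 0' 0 5; python3 -m handwheel '0 0 10 0;0 0 30 0;0 0 60 0;0 0 100 0;0 0 140 0;-10 0 180 0;-25 -10 210 0;-40 -40 230 0;-40 -80 230 0;-40 -120 230 0;-40 -160 230 0;-40 -200 230 0;-40 -200 230 0'
python3 - <<'E'
from h import *
p=look(("scene","side","wrist"),("filter_red_foot","filter_red_grip","tray_free","switch_tip","filter_blue_grip","filter_blue_end","scrap","spray_bottle","screw_box","mug","bowl"))
cv2.imwrite("pics/end.png",np.hstack([cv2.resize(p["side"]["color"],(400,300)),cv2.resize(p["wrist"]["color"],(400,300))]))
E
```

```text
clock: 16.72
position: [0.5122, 0.2984, 0.0656]
eef_rot: [0.0, 0.994, 0.105, -0.0]
ft_force: [-0.2, 0.4, 0.3]
opening: 0.0425
gripper_force: 0.0
clock: 17.8
position: [0.4723, 0.0898, 0.296]
eef_rot: [0.002, 0.995, 0.1, -0.0]
ft_force: [0.7, -1.2, -0.2]
opening: 0.0439
gripper_force: 0.0
scene filter_red_foot [518 296   4] 0.97
scene filter_red_grip [512 298  77] 0.93
scene filter_red_grip [668 184   0] 0.35
scene tray_free [516 296   4] 0.75
scene switch_tip [570  42 127] 0.44
scene scrap [514 206   1] 0.65
scene spray_bottle [668 183   3] 0.77
scene spray_bottle [ 692 -274   -3] 0.34
scene screw_box [ 691 -274    2] 0.57
scene screw_box [514 296   6] 0.3
scene bowl [ 515 -363   -1] 0.74
side filter_red_grip [511 300  79] 0.74
side filter_red_grip [563 -52  -3] 0.38
side switch_tip [568  44 127] 0.59
side switch_tip [520 211   6] 0.49
side filter_blue_grip [ 574 -125   87] 0.83
side filter_blue_end [ 591 -148   86] 0.74
side scrap [517 213   3] 0.84
side spray_bottle [665 187   3] 0.85
side screw_box [ 695 -268   -2] 0.85
side mug [ 653 -377   -1] 0.84
side bowl [512 299  80] 0.45
wrist filter_red_foot [517 297   4] 0.59
wrist filter_red_grip [511 299  78] 0.92
wrist switch_tip [567  41 129] 0.63
wrist filter_blue_grip [ 580 -125   89] 0.96
wrist filter_blue_end [ 592 -151   90] 0.63
wrist scrap [514 207   2] 0.94
wrist spray_bottle [664 182  -2] 0.6
wrist screw_box [ 694 -272   -1] 0.74
```

View pics/end.png

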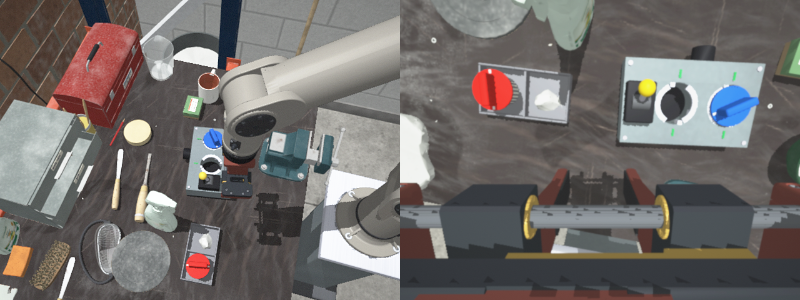

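```bash
python3 -c '
from plant import r
print(r.hand_in())'
```

```text
the job is handed in; nothing more can be done
None
```

I handed the job in at about 18 s: the switch is over to the back against its stop, and the red cartridge is freed, lifted out and standing upright in the tray's empty compartment. The final pictures show the blue cartridge and everything else where they started; no verdict came back from the hand-in.

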